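# Click a torch nozzle tip home in the bench squeezer

## Task

Lay the brass torch nozzle flat in the nest of the bench squeezer, between the screw anvil and the jaw, with its steel tip towards the swinging handle, and let go of it. Then squeeze the swinging handle towards the fixed one: the resistance climbs, then suddenly gives as the tip clicks fully home. Stop there without bearing down hard on it, and leave the nozzle lying in the nest without disturbing the things around.

Things in the scene. Friction and masses are not known exactly. Their poses are not given: they have to be found in the camera images.
- press: bench squeezer fixed to the bench: steel plate 270 x 130 x 8 mm, two handles of dark 16 mm round bar with rubber grips at the near end, joined at a pivot at the far end. The -y handle is bolted down, the +y one swings. Origin: underside of the plate below the nest; x towards the pivot, y towards the swinging handle. Highest part (pivot bolt) 51 mm above the bench
- nest (a point): nest centre, on the plate's top face 8 mm above the bench, axes as the press. Ribs 30 mm long (y), 7 mm high, inner faces at x = +-17 mm. On its -y side stands the screw anvil, top 36 mm above the bench; its flat face was set by hand 21 to 35 mm from the centre (not reported). The nozzle lies loosely between, and the jaw pushes it against the anvil
- pivot (a point): on the vertical hinge axis of the swinging handle, 80 mm in press +x from the nest, 28 mm above the bench
- swing_handle: swinging handle; origin on the hinge axis, 8 mm above the bench. Its axes are parallel to the press's when the jaw face is 15 mm from the nest centre; opened, it is turned clockwise from above (near end towards press +y). Range: 0.60 rad open to 0.25 rad past parallel; starts 0.38 to 0.52 rad open; stays where it is left (friction about 0.5 N at the grip, no spring)
- jaw_face (a point): centre of the flat jaw face of the swinging handle (34 mm wide, 24 mm high), 28 mm above the bench, that presses on the nozzle's tip
- grip (a point): middle of the swinging handle's rubber grip, 196 mm from the hinge: round bar, 22 mm thick, 65 mm long, centreline 28 mm above the bench, about along the handle's x. A push here acts 2.4 times on the nozzle: it climbs to about 10 N, falls to nothing within some 10 mm of travel as the tip clicks in, and some 7 mm later climbs steeply; 45 N of the jaw on the nozzle (19 N here) damages it
- nozzle: loose brass torch nozzle lying on the bench, 0.2 kg: a block 28 mm wide (x), 30 mm long (y from -12 to +18 mm) and 28 mm high, with a round collar, 22 mm diameter, to y = -18 mm at the back and the steel tip at the +y end. Origin: underside, z up, y towards the tip
- tip (a joint): how far the steel tip is pushed into the nozzle (m): 0 = stands 13 mm proud, 0.010 = fully home, 3 mm proud. A ball detent inside resists, most at about 4 mm in (some 25 N on the tip), then less and less; beyond about 7.5 mm it pulls the tip home by itself, and short of that it pushes it back out
- tip_end (a point): centre of the end face of the steel tip (14 mm diameter), on the nozzle's axis 14 mm above its underside
- torch_stand_b: obstacle between nozzle and squeezer: fixed sheet-steel torch bracket; origin under the middle of its foot plate (260 mm in x, 70 mm in y, 3 mm thick). At its far end (x = +130 mm) a plate 70 mm wide stands 206 mm high, at its near end a 40 mm lip: carry the nozzle over or in front of the high plate
- flux_cup: bystander: white lidded cup, 86 mm diameter, 72 mm high; origin under its centre
- ring_tin: bystander: round grey tin, 76 mm diameter, 32 mm high; origin under its centre
- amber_bottle: bystander: small brown bottle, 42 mm diameter, 76 mm high; origin under its centre
- solder_coil: bystander: flat coil of solder wire, 55 mm across, 7 mm high; origin under its centre
There are look-alikes about, which are no part of the job. Several things have the shape of the nozzle; the one meant has the colours described above.

How it is judged (in metres and radians):
On the way, in this order (a step that is already met when the one before it is completed fails the run):
1. the nozzle lies in the nest, tip towards the swinging handle, let go, the tip still proud (x of nozzle in the frame of nest between -0.006 and 0.006 m and y of nozzle in the frame of nest between -0.022 and 0.022 m and z of nozzle in the frame of nest between -0.003 and 0.004 m and angle between the y axis of nozzle and the y axis of nest, either way round below 0.2 rad and y of tip_end in the frame of nest above -0.005 m and contact force between the fingers and nozzle below 0.3 N and value of joint tip below 0.002 m), for 0.2 s.
2. the jaw of the swinging handle bears on the nozzle with more than 12 N (x of nozzle in the frame of nest between -0.006 and 0.006 m and y of nozzle in the frame of nest between -0.022 and 0.022 m and z of nozzle in the frame of nest between -0.003 and 0.004 m and angle between the y axis of nozzle and the y axis of nest, either way round below 0.2 rad and y of tip_end in the frame of nest above -0.005 m and contact force between swing_handle and nozzle above 12 N).
3. the tip has clicked home (at least 9 of 10 mm in) (value of joint tip above 0.009 m), for 0.2 s.
At the end, for the whole second after the job is handed in: The tip is at least 9 mm of its 10 mm in; the nozzle lies at rest in the nest: within 6 mm across and 22 mm along, flat on the plate (between 3 mm below and 4 mm above it), within 0.2 rad of the press y axis, tip end no more than 5 mm beyond the nest centre on the anvil's side (x of nozzle in the frame of nest between -0.006 and 0.006 m and y of nozzle in the frame of nest between -0.022 and 0.022 m and z of nozzle in the frame of nest between -0.003 and 0.004 m and angle between the y axis of nozzle and the y axis of nest, either way round below 0.2 rad and y of tip_end in the frame of nest above -0.005 m and value of joint tip above 0.009 m and linear speed of nozzle below 0.01 m/s); the robot touches nothing.
It fails at once if the jaw squeezes the nozzle with more than 45 N (contact force between swing_handle and nozzle above 45 N).
It fails at once if the flux cup is moved more than 30 mm (distance of flux_cup from where it was at the start of the episode above 0.03 m).
It fails at once if the ring tin is moved more than 30 mm (distance of ring_tin from where it was at the start of the episode above 0.03 m).
It fails at once if the amber bottle is moved more than 30 mm (distance of amber_bottle from where it was at the start of the episode above 0.03 m).
It fails at once if the solder coil is moved more than 30 mm (distance of solder_coil from where it was at the start of the episode above 0.03 m).
It also fails if it takes over 64 s, if anything falls off the work surface, if the arm or the gripper's body presses on something with over 40 N, if the wrist force passes 120 N, or if a joint passes its speed limit or range.

## Robot

A 6-joint arm with a two-finger parallel gripper is mounted at the origin on a cart in front of the work surface, level with it; the furniture and walls round the work are solid. World frame = base frame: x ahead of the robot, y to its left, z up, the work surface at z = 0. Lengths are in mm, angles in rad, forces in N, time in s.
With the tool pointing down it reaches from about 275 to 725 mm from the base axis. Payload 5.6 kg.
Tool frame: the origin (TCP) lies at the very end of the fingers, on their centre line; the grasp point (between the pads) lies 19 mm behind it; z points along the fingers, y is the direction in which the jaws open and shut (so a half turn about z gives the same grasp; the last joint's range is limited). The gripper opens to 85 mm and grips with 20 to 120 N. Pads are 22 mm wide; open, the fingers measure 114 mm over their backs; the gripper's body (76 mm by 85 mm) begins 54 mm behind the grasp point. The pads swing forward as they close: fully open they stand 13 mm farther back than shut.
Start: joints at [-0.961, 0.255, 0.108, 0, -1.424, -0.285], TCP at [175.535, -521.23, 231.283] pointing down, gripper open.
Joint ranges: [-2.95, 2.95], [-1.21, 1.97], [-1.09, 1.5], [-2.87, 1.71], [-2.94, -0.07], [-3.05, 3.05]. Speed limits (rad/s): [2.57, 2.57, 3.14, 3.14, 3.14, 3.14].

## Interface

Orientations are given as a 3x3 rotation matrix whose columns are the frame's x, y, z axes.
In Python, from bench import get_obs, get_image, close_job gives the robot as it stands.
- The arm moves only by the tool play_rows, never from a script. Its argument "commands" is a list of rows, each a list of 5 numbers: the shift along the world's x, y, z in cm, then the turn about the world's z in degrees, then the opening, from 0 (shut) to 1 (fully open). In form: [[tx, ty, tz, roll, hand], ...]. A call has 1 to 5 rows; each row shifts and turns the commanded pose from where the row before left it; what a row does not reach is not made up. A row lasts 1/10 s, in which the tool goes at most 50 mm and 8.59 degrees, less where a joint would pass 70% of its speed; a pose out of reach is approached as far as the arm can. A call with a gripper value outside its range is refused whole. The fingers move at their own pace and stop on an object; "newtons" is the grip in N (left out, the last holds). Time passes only in rows, so rows that do not move let the fingers close. It gives the time, the measured TCP pose, the force and the opening at its end, in the units of the state.
- get_obs(): the state, without advancing time (a new reading comes with each control period).
- get_image(name): name is "scene" or "top" or "wrist"; returns a dict with "img" (384x512x3 uint8, red, green, blue), "fx", "fy", "cx", "cy" (pixels), "D" ([k1, k2, p1, p2, k3] as OpenCV has them; the pictures are not rectified), "rvec" (rotation vector, rad) and "tvec" (3), from world to camera coordinates, as OpenCV has them. Camera axes: x right, y down, z forward; pixel columns grow to the right and rows downward; lengths in mm; the calibration is good to about 2 mm. A picture is of the moment at which its call begins. There is no depth.
- close_job(): hands the job in, once; it reports no verdict.
The state is a dict: "clock": time; "joint_pos": joint angles; "joint_vel": joint speeds; "joint_efforts": joint torques, N m; "position": TCP position; "tcp_rot": TCP orientation; "ft_force": force on the tool from outside, world axes, zero at the start; "wrist_torque": the same for the moment, N m; "width": finger opening in mm.
Only numpy, scipy, OpenCV 4.12 (cv2) and the standard library are available. Lean on these libraries where they do the work, as an engineer would, in place of code of your own. Each camera call takes 0.05 s, during which the arm holds its last target. There are 200 camera calls.

## Working session

There is one attempt and no reset: what is moved stays moved. The work goes in short steps, Python scripts to look and compute and a tool call to move; the robot and the scene stay as the last step left them, time stands still between calls to the robot, and variables do not carry over. Pictures are saved under pics/ and viewed, on a budget of 10 in all, crops included, one or two more only if the job needs it, and the job is handed in when it is done.

Besides the shell and the picture viewer there is one more tool, called after "Emit:" as a command line: name --pt "numbers of a row" for each row, then --argument value for the rest. play_rows: Moves the arm, as the interface text tells. Its arguments: {"type":"object","properties":{"commands":{"type":"array"},"newtons":{"type":"number"}},"required":["commands"]}

```bash
mkdir -p pics; cat > h.py <<'E'
import numpy as np, cv2, pickle
from bench import get_obs, get_image
def K(c): return np.array([[c['fx'],0,c['cx']],[0,c['fy'],c['cy']],[0,0,1.]])
def snap(n,tag):
    c=get_image(n); pickle.dump(c,open(f'{tag}.pkl','wb')); return c
def save(img,p): cv2.imwrite('pics/'+p,cv2.cvtColor(np.ascontiguousarray(img),cv2.COLOR_RGB2BGR))
def load(t): return pickle.load(open(f'{t}.pkl','rb'))
def ray(c,px,z):
    p=cv2.undistortPoints(np.array(px,float).reshape(-1,1,2),K(c),np.array(c['D'],float)).reshape(-1,2)
    R=cv2.Rodrigues(np.array(c['rvec'],float))[0]; t=np.array(c['tvec'],float).ravel()
    o=-R.T@t; d=np.c_[p,np.ones(len(p))]@R
    s=(z-o[2])/d[:,2]; return o+d*s[:,None]
def proj(c,P): return cv2.projectPoints(np.array(P,float).reshape(-1,1,3),np.array(c['rvec'],float),np.array(c['tvec'],float),K(c),np.array(c['D'],float))[0].reshape(-1,2)
E
python3 - <<'E'
from h import *
a=snap('top','top0');b=snap('scene','scene0')
for c,n in((a,'top0.png'),(b,'scene0.png')):
    save(cv2.resize(c['img'],(800,600),interpolation=cv2.INTER_CUBIC),n)
    print(c['fx'],c['cx'],c['cy'],c['D'],ray(c,[[256,192]],0))
print(get_obs())
E
```

```text
356.6304495292271 256.63249739048575 189.20382491707957 [-0.04430409  0.          0.          0.          0.        ] [[551.35911065 -96.49673165   0.        ]]
464.49130422607556 259.8076770422128 187.04439803555746 [0.05091575 0.         0.         0.         0.        ] [[ 548.93049143 -126.14973919    0.        ]]
{'clock': 0.1, 'joint_pos': array([-9.61405473e-01,  2.55691908e-01,  1.07134272e-01, -4.39233609e-04,
       -1.42392039e+00, -2.84625381e-01]), 'joint_vel': array([ 1.50103596e-03, -1.03308437e-03,  3.55687626e-03,  2.28870701e-03,
        8.92781668e-05,  4.75940564e-04]), 'joint_efforts': array([-3.78031909e-03, -3.87605953e+01,  2.38473487e+01,  5.37796542e+00,
       -3.81619626e-03,  3.25425809e-06]), 'position': array([ 175.4223371 , -520.79846333,  230.48162126]), 'tcp_rot': array([[-9.47746196e-01, -3.19024733e-01, -6.06247777e-04],
       [-3.19025304e-01,  9.47744800e-01,  1.62766883e-03],
       [ 5.53015637e-05,  1.73602533e-03, -9.99998492e-01]]), 'ft_force': array([ 0.59478489,  0.53085875, -0.05919367]), 'wrist_torque': array([ 0.02596838, -0.04675457,  0.01454035]), 'width': 85.1536697434546}
```

View pics/top0.png

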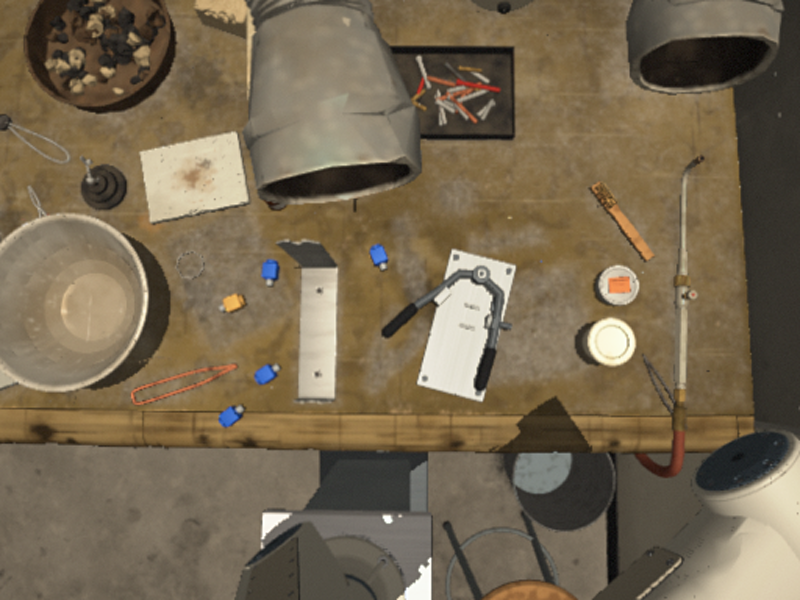

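View pics/scene0.png

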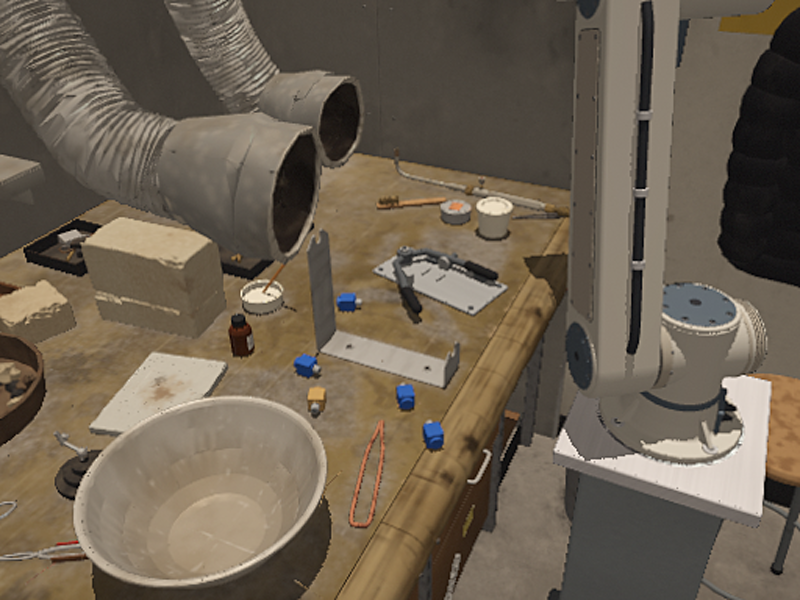

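Candidates in the top view (800x600 px) are brass (233,303) and blue ones at (270,271), (265,373), (231,415) and (378,256). I choose the brass one; its steel tip is at about (221,308). I'll check this in one close crop and measure.

```bash
python3 - <<'E'
from h import *
c=load('top0');im=c['img'];s=512/800
a=cv2.resize(im[170:220,120:190],(560,400),interpolation=cv2.INTER_CUBIC)
b=cv2.resize(im[150:265,235:345],(380,397),interpolation=cv2.INTER_CUBIC)
o=np.zeros((400,800,3),np.uint8)
o[:320,:400]=cv2.resize(a,(400,286))[:320].shape and cv2.copyMakeBorder(cv2.resize(a,(400,286)),0,34,0,0,cv2.BORDER_CONSTANT); o[:397,410:790]=b
save(o,'crop1.png')
hsv=cv2.cvtColor(im,cv2.COLOR_RGB2HSV)
sub=im[185:203,138:160]; print('\n'.join(' '.join('%02x%02x%02x'%tuple(p) for p in r) for r in sub[:, :]))
m=(hsv[...,1]<40)&(hsv[...,2]>150); m=m.astype(np.uint8); m[:, :255]=0; m[:,345:]=0; m[:150]=0; m[262:]=0
m=cv2.morphologyEx(m,cv2.MORPH_CLOSE,np.ones((9,9)))
cs=max(cv2.findContours(m,0,2)[0],key=cv2.contourArea)
r=cv2.minAreaRect(cs);bx=cv2.boxPoints(r);print(r,bx); P=ray(c,bx,8);print(P.round(1), P.mean(0))
print('pivotbolt',ray(c,[[481*s,272*s]],51),'grip ends',ray(c,np.array([[415,308],[387,333]])*s,28))
for n,p,z in(('nozz',(233,303),14),('cup',(610,342),72),('tin',(619,285),32),('standhi',(308,250),206),('st0',(302,400),3),('st1',(335,400),3),('st2',(338,266),3),('st3',(302,266),3),('hosecentre',(340,180),200)): print(n,ray(c,[np.array(p)*s],z).round(0))
E
```

```text
7e6f57 82735c 83745c 83725b 7f7057 817058 83745d 887964 897963 84755d 867760 867660 806f59 7b6c56 776750 766751 766851 786852 7a6c55 7b6e57 80705a 857660
7f6f57 85765f 85775f 82725a 7f6f58 7d6e56 81735a 85765f 857660 80725b 81725c 83735d 817059 7f6f57 7c6e57 776853 786952 796a53 7c6c56 7c6f57 81725b 84755e
83745c 867660 877761 83745d 807059 81725a 82735d 83745d 80725b 7d6e5a 7f715a 8b775c 957a59 8d7657 7c6a54 796852 76664f 7a6952 7b6b55 7e6e58 80725b 857660
887862 8d7d66 8b7b65 877761 877862 897962 887a65 867761 83735b 847155 9f8059 bb9059 cd9a57 ac824b 775e41 7f6444 7b6243 6d5c44 756650 81735c 82735c 83755e
8b7c67 8f806a 91816b 8f7f69 8b7b66 8a7964 907d65 a18660 b18d59 b5894e d8a057 eeb75d f0b75c d1994e 936b36 a87a3f 9a723a 5d472a 675944 81725c 83745d 84755f
91816d 93846d 93856e 93856e 8f7e64 9c815e b38c5a d6a55a ebb95e eab25a ecb55c eeb75d f0ba5e e5ac59 bf8c48 c59048 bc8a46 76572c 62513c 7b6c57 867760 887963
8e7f6a 8d7e69 90816d 8d7f69 9c805f c89756 e4aa57 eab25b e9b25a eab35a ebb45d edb85e eeba5f eab25a ce974e c8924a d3994e 9a7139 544125 695b49 847460 887862
887964 8a7a66 897a66 8
[... 1689 characters left out ...]
19, 207.55882263183594), (45.354156494140625, 89.73817443847656), 14.03624439239502) [[264.35297 245.58823]
 [286.11768 158.52942]
 [330.11768 169.52942]
 [308.35297 256.58823]]
[[ 391.8 -122.7    8. ]
 [ 653.  -186.9    8. ]
 [ 620.2 -319.4    8. ]
 [ 360.9 -252.2    8. ]] [ 506.48444683 -220.29728085    8.        ]
pivotbolt [[ 599.16971955 -246.64840212   51.        ]] grip ends [[ 533.55445259 -125.30010866   28.        ]
 [ 486.22844352  -73.2374415    28.        ]]
nozz [[542. 224.  14.]]
cup [[ 471. -474.   72.]]
tin [[ 579. -509.   32.]]
standhi [[608.  46. 206.]]
st0 [[359.  88.   3.]]
st1 [[360.  25.   3.]]
st2 [[617.  25.   3.]]
st3 [[616.  95.   3.]]
hosecentre [[725.  -1. 200.]]
```

View pics/crop1.png

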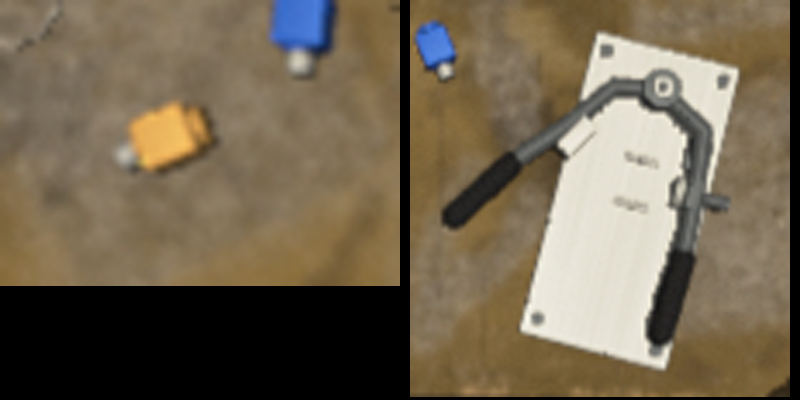

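The crop confirms it: brass block with its steel tip pointing lower-left (crop 125,157) and collar at right. The press plate, open jaw and ribs are clear. I'll move over the nozzle.

Emit:
play_rows --pt "1.8 3.7 0 4.9 1" --pt "1.8 3.7 0 4.9 1" --pt "1.8 3.7 0 4.9 1" --pt "1.8 3.7 0 4.9 1" --pt "1.8 3.7 0 4.9 1" --newtons 40

```text
clock: 0.6
position: [265.7, -334.6, 230.9]
tcp_rot: [[-0.728, -0.686, -0.0], [-0.686, 0.728, 0.001], [-0.0, 0.001, -1.0]]
ft_force: [0.5, 0.7, 0.9]
width: 85.6
```

Emit:
play_rows --pt "1.8 3.7 0 4.9 1" --pt "1.8 3.7 0 4.9 1" --pt "1.8 3.7 0 4.9 1" --pt "1.8 3.7 0 4.9 1" --pt "1.8 3.7 0 4.9 1"

```text
clock: 1.1
position: [355.6, -149.5, 231.2]
tcp_rot: [[-0.378, -0.926, -0.0], [-0.926, 0.378, 0.0], [-0.0, 0.0, -1.0]]
ft_force: [0.7, -0.1, 0.9]
width: 85.2
```

Emit:
play_rows --pt "1.8 3.7 0 4.9 1" --pt "1.8 3.7 0 4.9 1" --pt "1.8 3.7 0 4.9 1" --pt "1.8 3.7 0 4.9 1" --pt "1.8 3.7 0 4.9 1"

```text
clock: 1.6
position: [445.7, 35.5, 231.1]
tcp_rot: [[0.041, -0.999, -0.0], [-0.999, -0.041, 0.0], [-0.0, 0.0, -1.0]]
ft_force: [1.0, -0.3, 0.1]
width: 85.5
```

Emit:
play_rows --pt "1.8 3.7 0 4.9 1" --pt "1.8 3.7 0 4.9 1" --pt "1.8 3.7 0 4.9 1" --pt "1.8 3.7 0 4.9 1" --pt "0 0 0 0 1"

```text
clock: 2.1
position: [518.3, 185.3, 229.0]
tcp_rot: [[0.375, -0.927, -0.003], [-0.927, -0.375, -0.001], [-0.0, 0.003, -1.0]]
ft_force: [0.6, -0.1, -0.6]
width: 85.8
```

```bash
python3 - <<'E'
from h import *
c=snap('wrist','w1'); save(c['img'],'w1.png'); o=get_obs()
print(o['position'],o['tcp_rot'].round(3),o['joint_pos'],c['fx'],proj(c,[[542,224,14]]))
hsv=cv2.cvtColor(c['img'],cv2.COLOR_RGB2HSV)
m=((hsv[...,0]>12)&(hsv[...,0]<26)&(hsv[...,1]>120)&(hsv[...,2]>150)).astype(np.uint8)
for k in cv2.findContours(m,0,2)[0]:
    if cv2.contourArea(k)>150: r=cv2.minAreaRect(k);print(r,ray(c,[r[0]],28).round(1))
E
```

```text
[517.62589974 183.54229089 229.53000253] [[ 0.372 -0.928 -0.003]
 [-0.928 -0.372 -0.001]
 [ 0.     0.003 -1.   ]] [ 6.25370984e-01  2.56123016e-01  1.05339046e-01 -5.27565001e-04
 -1.42288906e+00 -2.44106724e-01] 339.9633764119313 [[222.89358306 184.48978985]]
```

View pics/w1.png

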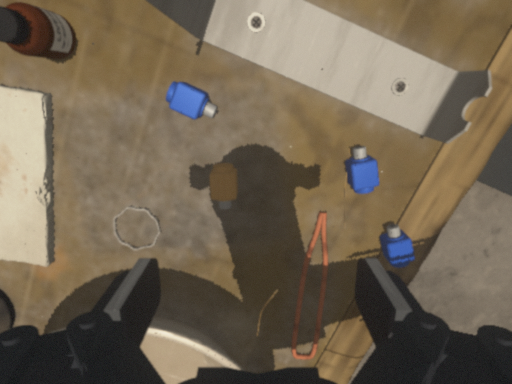

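The wrist view shows the brass nozzle in the gripper's shadow at (224,183), tip at (225,204). I'll measure it with a dark-tolerant mask.

```bash
python3 - <<'E'
from h import *
c=load('w1'); im=c['img']
hsv=cv2.cvtColor(im,cv2.COLOR_RGB2HSV); lab=hsv[150:215,200:250]
m=np.zeros(im.shape[:2],np.uint8); m[150:215,200:250]=((lab[...,1]>140)&(lab[...,2]>60))*1
k=max(cv2.findContours(m,0,2)[0],key=cv2.contourArea); r=cv2.minAreaRect(k); print(r)
b=cv2.boxPoints(r); print(b); print(ray(c,b,28).round(1))
print('tip',ray(c,[[225,204]],14),'blk', ray(c,[r[0]],28))
for v in range(158,212,3): print(v,' '.join('%3d/%3d'%tuple(hsv[v,u,1:]) for u in range(206,244,3)))
t=load('top0'); q=lambda u,v:[235+(u-410)*110/380,150+v*115/397]
print('nest',ray(t,[q(636,181)],13),'anvil face',ray(t,[q(683,192)],22),'bolt',ray(t,[q(663,87)],51))
E
```

```text
Traceback (most recent call last):
ValueError: max() iterable argument is empty
```

```bash
python3 - <<'E'
from h import *
c=load('w1'); im=c['img']
hsv=cv2.cvtColor(im,cv2.COLOR_RGB2HSV)
for v in range(158,212,4): print(v,' '.join('%3d/%3d'%tuple(hsv[v,u,1:]) for u in range(203,244,3)))
t=load('top0'); q=lambda u,v:[235+(u-410)*110/380,150+v*115/397]
print('nest',ray(t,[q(636,181)],13),'anvil face',ray(t,[q(683,192)],22),'bolt',ray(t,[q(663,87)],51))
sub=hsv[155:212,200:248]; m=np.zeros(im.shape[:2],np.uint8); th=110
m[155:212,200:248]=(sub[...,1]>th)
k=max(cv2.findContours(m,0,2)[0],key=cv2.contourArea); r=cv2.minAreaRect(k); print(r)
b=cv2.boxPoints(r); print(b); print(ray(c,b,28).round(1))
print('tip',ray(c,[[225,204]],14),'blk', ray(c,[r[0]],28))
E
```

```text
158  65/121  64/124  65/126  68/127  68/127  65/129  64/131  59/ 69  50/ 71  51/ 70  61/ 67  69/ 67  63/ 69  64/ 68
162  72/121  74/124  70/124  67/122  66/109  66/ 97  73/ 77  85/ 75  81/ 76  60/ 72  58/ 66  57/ 63  66/ 66  67/ 61
166  72/113  58/ 66  64/ 64  76/ 74 116/ 92 118/ 93 117/ 94 122/ 92 119/ 92 117/ 94  94/ 76  57/ 63  62/ 62  68/ 64
170  64/ 64  62/ 70  57/ 72 115/ 84 110/ 95 121/101 122/100 120/ 98 129/ 95 117/ 94 117/ 89 103/ 84  58/ 66  64/ 64
174  56/ 68  59/ 69  84/ 79 121/ 97 117/ 98 121/ 99 125/ 98 122/ 98 124/ 97 128/ 96 118/ 99 109/ 84  60/ 64  75/ 65
178  55/ 69  63/ 69 101/ 83 124/ 99 116/ 99 129/ 99 125/ 98 118/ 99 120/100 126/ 99 126/ 95 115/ 84  61/ 67  68/ 64
182  63/ 69  60/ 72  88/ 81 125/100 124/ 99 121/ 99 121/101 124/ 99 128/ 98 124/ 99 124/ 97 112/ 84  68/ 64  56/ 64
186  60/ 68  58/ 79  79/ 94 124/103 120/100 125/ 98 126/101 122/ 98 128/100 122/100 126/ 95 114/ 87  60/ 68  59/ 65
190  62/132  61/138  70/116 117/100 128/ 98 124/ 99 124/ 99 126/ 97 126/ 99 128/ 98 128/ 96 116/ 86  55/ 65  65/ 63
194  63/137  66/136  66/101 116/ 99 129/ 97 121/ 97 122/
[... 250 characters left out ...]
2  31/ 75  54/ 66  59/ 65  65/ 59  70/ 58
206  59/143  56/141  60/135  57/ 94  49/ 67  50/ 72  31/ 83  25/ 82  26/ 80  21/ 73  55/ 69  49/ 67  61/ 63  71/ 61
210  53/140  56/141  63/134  60/132  52/ 73  53/ 68  52/ 69  41/ 68  50/ 66  59/ 65  55/ 65  67/ 61  66/ 62  63/ 65
nest [[ 519.82903822 -228.90969436   13.        ]] anvil face [[ 510.04996425 -267.90343636   22.        ]] bolt [[ 595.90384859 -247.7687224    51.        ]]
((223.0, 181.5), (26.0, 37.0), 0.0)
[[210. 200.]
 [210. 163.]
 [236. 163.]
 [236. 200.]]
[[549.1 241.   28. ]
 [562.6 202.8  28. ]
 [537.6 192.8  28. ]
 [523.2 230.6  28. ]]
tip [[531.97215163 244.52446483  14.        ]] blk [[543.26516036 216.46036256  28.        ]]
```

Emit:
play_rows --pt "0.8 1.3 -2.5 0 1" --pt "0.8 1.3 -2.5 0 1" --pt "0.7 1.2 -2.5 -1 1" --pt "0 0 -4 -1 1" --pt "0 0 -4 0 1"

```text
clock: 2.65
position: [540.5, 219.4, 75.4]
tcp_rot: [[0.336, -0.942, 0.001], [-0.942, -0.336, 0.001], [-0.0, -0.001, -1.0]]
ft_force: [0.7, 0.2, -0.0]
width: 85.3
```

Emit:
play_rows --pt "0 0 -2 0 1" --pt "0 0 -2 0 1" --pt "0 0 -1.2 0 1" --pt "0 0 -0.8 0 1" --pt "0 0 0 0 1"

```text
clock: 3.15
position: [540.1, 219.2, 15.8]
tcp_rot: [[0.337, -0.942, -0.001], [-0.942, -0.337, -0.001], [0.0, 0.001, -1.0]]
ft_force: [0.3, 0.7, 0.2]
width: 85.2
```

```bash
python3 - <<'E'
from h import *
c=snap('wrist','w2'); save(c['img'],'w2.png'); o=get_obs()
print(o['position'],o['ft_force'], proj(c,[o['position']]))
E
```

```text
[540.69174709 219.59485998  16.62761021] [ 0.20824158  0.35318307 -0.4794285 ] [[254.63777454 261.13516226]]
```

View pics/w2.png

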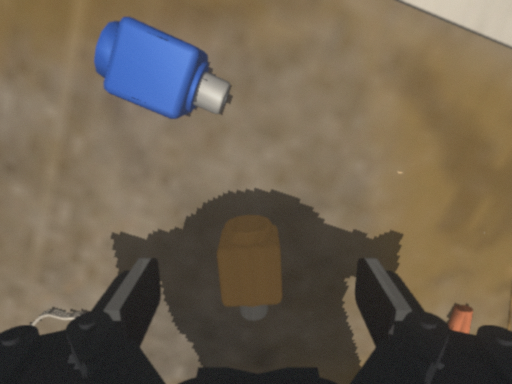

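The nozzle is between the open fingers: block columns 218-281, front edge at row 305, tip below.

```bash
python3 - <<'E'
from h import *
c=load('w2'); o=get_obs(); p=o['position']; R=o['tcp_rot']
for px in ([218,305],[281,305],[250,305],[222,240],[276,240]):
    q=ray(c,[px],28)[0]; print(px,q.round(1),'tool frame',(R.T@(q-p)).round(1))
q=ray(c,[[255,312]],14)[0];print('tip',(R.T@(q-p)).round(1))
E
```

```text
[218, 305] [551.  240.2  28. ] tool frame [-15.9 -16.6 -11.4]
[281, 305] [524.1 230.6  28. ] tool frame [-16.   11.9 -11.4]
[250, 305] [537.3 235.3  28. ] tool frame [-15.9  -2.1 -11.4]
[222, 240] [559.2 208.7  28. ] tool frame [ 16.5 -13.7 -11.4]
[276, 240] [537.6 201.   28. ] tool frame [ 16.5   9.2 -11.4]
tip [-30.4   0.1   2.6]
```

Emit:
play_rows --pt "0 0 -0.4 0 1" --pt "0 0 -0.3 0 1" --pt "0 0 0 0 0.3" --pt "0 0 0 0 0.2" --pt "0 0 0 0 0.2" --newtons 40

```text
clock: 3.7
position: [540.7, 219.9, 9.5]
tcp_rot: [[0.337, -0.941, 0.0], [-0.941, -0.337, 0.0], [-0.0, -0.0, -1.0]]
ft_force: [-0.2, 0.2, -0.0]
width: 43.7
```

Emit:
play_rows --pt "0 0 0 0 0.15" --pt "0 0 0 0 0.15" --pt "0 0 0 0 0.1" --pt "0 0 0 0 0.1" --pt "0 0 0 0 0.1"

```text
clock: 4.2
position: [541.1, 220.0, 9.8]
tcp_rot: [[0.337, -0.941, 0.001], [-0.941, -0.337, 0.001], [-0.0, -0.001, -1.0]]
ft_force: [0.6, -0.0, 4.1]
width: 27.5
```

Emit:
play_rows --pt "0 0 0 0 0.1" --pt "0 0 1 0 0.1" --pt "0 0 2 0 0.1" --pt "0 0 4 0 0.1" --pt "0 0 4 0 0.1"

```text
clock: 4.7
position: [538.8, 218.9, 119.1]
tcp_rot: [[0.337, -0.942, -0.004], [-0.942, -0.337, -0.002], [0.001, 0.005, -1.0]]
ft_force: [1.6, 0.6, -1.6]
width: 27.0
```

Emit:
play_rows --pt "-0.8 -4 0.4 -3.4 0.1" --pt "-0.8 -4 0.3 -3.4 0.1" --pt "-0.8 -4.1 0.3 -3.4 0.1" --pt "0 -4.1 0 -3.4 0.1" --pt "0 -4.1 0 -3.4 0.1"

```text
clock: 5.2
position: [514.9, 15.2, 129.0]
tcp_rot: [[0.045, -0.999, -0.002], [-0.999, -0.045, 0.0], [-0.0, 0.002, -1.0]]
ft_force: [0.6, 1.0, -3.3]
width: 27.1
```

Emit:
play_rows --pt "0 -4.1 0 -3.4 0.1" --pt "0 -4.1 0 -3.4 0.1" --pt "0.5 -4.1 0 -3.4 0.1" --pt "0.5 -4.1 0 -3.4 0.1" --pt "0.5 -4 0 -3.3 0.1"

```text
clock: 5.7
position: [530.2, -188.6, 128.6]
tcp_rot: [[-0.248, -0.969, -0.003], [-0.969, 0.248, 0.001], [-0.0, 0.003, -1.0]]
ft_force: [1.0, 0.9, -1.6]
width: 26.9
```

```bash
python3 - <<'E'
from h import *
c=snap('wrist','w3'); save(c['img'],'w3.png'); o=get_obs()
t=snap('top','top3'); save(cv2.resize(t['img'][140:270,220:360],(646,600),interpolation=cv2.INTER_CUBIC),'top3.png')
print(o['position'],o['width'],np.degrees(np.arctan2(o['tcp_rot'][1,1],o['tcp_rot'][0,1])), proj(c,[o['position'],[520.5,-228,8]]))
E
```

```text
[ 530.50067696 -193.79359399  128.4780651 ] 27.46144133550283 165.32807609861058 [[252.63637466 251.18136191]
 [255.47961773 136.1598156 ]]
```

View pics/w3.png

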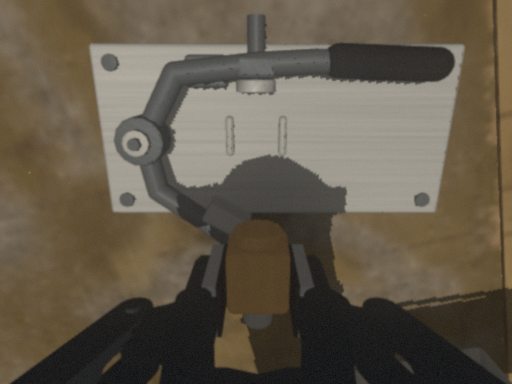

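Wrist view: ribs at columns 230 and 283 (rows 115-156), anvil face edge at (256,94), pivot bolt at (133,143), and the plate corners are visible. The nozzle is held straight, with its tip at (258,322).

```bash
python3 - <<'E'
from h import *
c=load('w3'); R=cv2.Rodrigues(np.array(c['rvec'],float))[0]; print('cam',-R.T@np.array(c['tvec'],float).ravel())
n=ray(c,[[256.5,135.5]],14)[0]; cor=ray(c,[[90,45],[464,45],[436,212],[113,212]],8); print(cor.round(1),cor.mean(0))
d=cor[0]-cor[1]+cor[3]-cor[2]; a=np.degrees(np.arctan2(d[1],d[0])); print('ang',a, np.linalg.norm(d)/2)
x=np.array([np.cos(np.radians(a)),np.sin(np.radians(a)),0]); y=np.array([-x[1],x[0],0])
piv=ray(c,[[133,143]],51)[0]; print('nest',n,'piv',piv,'nest from piv',piv-80*x)
for z in (14,22,36):
  f=ray(c,[[256,94]],z)[0]; print(z,'anvil',(f-n)@y,(f-n)@x)
o=get_obs();p=o['position'];T=o['tcp_rot']
for px,z in (([226,313],28),([290,313],28),([232,240],28),([285,240],28),([258,322],14)):
  q=ray(c,[px],128.5-9.6+z)[0]; print(px,(T.T@(q-p)).round(1))
# jaw corners
print('jaw', [((q-n)@x,(q-n)@y) for q in ray(c,[[203,222],[228,240],[212,197],[250,214]],40)])
E
```

```text
cam [ 510.03757592 -266.40129776  271.62809788]
[[ 618.1 -319.6    8. ]
 [ 360.6 -253.4    8. ]
 [ 391.1 -129.7    8. ]
 [ 650.5 -196.7    8. ]] [ 505.0895045  -224.87400415    8.        ]
ang -14.46019037473347 266.8969649442768
nest [ 519.39142937 -229.1623514    14.        ] piv [ 596.94425689 -249.78127502   51.        ] nest from piv [ 519.47854706 -229.80469375   51.        ]
14 anvil -30.042506749632807 0.3600171563007733
22 anvil -30.30187243710027 0.3563306671537959
36 anvil -30.755762390168304 0.3498793111466105
[226, 313] [-17.7 -12.4 -18.8]
[290, 313] [-17.7  15.5 -18.7]
[232, 240] [ 17.3  -9.  -18.7]
[285, 240] [ 17.3  12.4 -18.7]
[258, 322] [-33.7   1.7  -4.7]
jaw [(np.float64(39.443581173876275), np.float64(59.635735128706685)), (np.float64(21.417431431150597), np.float64(74.26683360245379)), (np.float64(32.02456842011979), np.float64(40.19166186286114)), (np.float64(4.784848051705672), np.float64(53.33469653202861))]
```

Emit:
play_rows --pt "-0.4 -1.4 -1 0.3 0.1" --pt "-0.4 -1.4 -2 0 0.1" --pt "-0.4 -1.4 -2 0 0.1" --pt "0 0 -2 0 0.1" --pt "0 0 -1 0 0.1"

```text
clock: 6.3
position: [517.2, -228.6, 46.8]
tcp_rot: [[-0.241, -0.97, -0.005], [-0.97, 0.241, 0.002], [-0.001, 0.005, -1.0]]
ft_force: [-0.1, -0.4, -3.3]
width: 27.1
```

Emit:
play_rows --pt "0 0 0 0 0.1" --pt "0 0 0 0 0.1"

```text
clock: 6.5
position: [519.9, -229.0, 49.9]
tcp_rot: [[-0.239, -0.971, 0.0], [-0.971, 0.239, -0.0], [0.0, -0.0, -1.0]]
ft_force: [0.1, 0.9, -1.0]
width: 27.0
```

```bash
python3 - <<'E'
from h import *
c=snap('wrist','w4'); save(cv2.resize(c['img'][100:384,120:420],(780,738))[:600],'w4.png'); o=get_obs()
print(o['position'],o['width'],o['ft_force'],np.degrees(np.arctan2(o['tcp_rot'][1,1],o['tcp_rot'][0,1])))
E
```

```text
[ 520.26662733 -229.05611852   50.34126397] 27.02650648015973 [-0.2797386   0.08260585 -1.42497938] 166.1551356422687
```

View pics/w4.png

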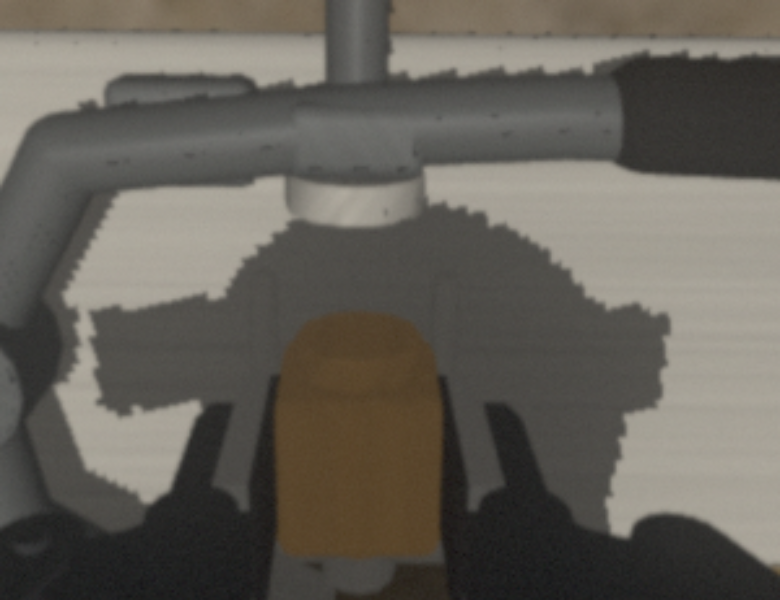

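Crop view: ribs in the shadow at crop columns ~262 and ~446, nozzle block columns 275-442, anvil face lower edge at row ~228.

```bash
python3 - <<'E'
from h import *
c=load('w4'); o=get_obs();p=o['position'];T=o['tcp_rot']
f=lambda u,v,z:(T.T@(ray(c,[[120+u/2.6,100+v/2.6]],z)[0]-p)).round(1)
print('ribs top end',f(262,268,15),f(446,268,15)); print('block',f(276,553,68.7),f(441,553,68.7),f(278,405,68.7),f(440,405,68.7))
print('collar back',f(358,312,65.7),'anvil',f(356,226,22),f(356,190,36),'bar slope',f(100,192,28),f(600,158,28))
# contrast-stretched profile for ribs
g=cv2.cvtColor(c['img'],cv2.COLOR_RGB2GRAY).astype(float)
for v in (207,211,215,219): print(v,g[v,212:300].astype(int).tolist())
E
```

```text
ribs top end [ 16.5 -19.2  35.4] [16.5 20.2 35.3]
block [-14.7 -12.5 -18.3] [-14.7  15.  -18.4] [ 12.9 -11.4 -18.3] [ 12.9  14.1 -18.4]
collar back [ 27.4   1.2 -15.4] anvil [28.   0.9 28.3] [39.2  1.  14.3] bar slope [ 36.8 -48.3  22.4] [43.3 47.4 22.3]
207 [80, 79, 79, 81, 78, 77, 78, 79, 80, 78, 81, 79, 77, 75, 76, 76, 78, 80, 79, 76, 78, 81, 77, 79, 79, 75, 77, 77, 78, 78, 78, 78, 77, 75, 79, 76, 78, 77, 76, 78, 76, 77, 76, 74, 76, 78, 78, 78, 79, 77, 76, 77, 77, 75, 78, 79, 77, 74, 76, 78, 75, 74, 78, 77, 75, 79, 77, 76, 76, 77, 76, 77, 78, 77, 74, 73, 73, 74, 74, 75, 73, 74, 75, 75, 78, 77, 77, 74]
211 [79, 81, 79, 80, 77, 78, 77, 79, 79, 78, 79, 77, 76, 76, 75, 76, 78, 79, 78, 76, 77, 80, 76, 76, 76, 78, 76, 78, 78, 75, 78, 78, 76, 77, 78, 76, 76, 77, 77, 75, 76, 76, 75, 75, 79, 73, 74, 76, 75, 77, 75, 76, 74, 77, 75, 76, 74, 75, 75, 74, 76, 75, 76, 75, 75, 72, 76, 73, 74, 73, 75, 73, 76, 75, 73, 74, 74, 78, 74, 78, 78, 74, 77, 74, 76, 74, 74, 76]
215 [80, 80, 77, 79, 76, 77, 79, 78, 79, 78, 79, 77, 78, 75, 73, 77, 76, 77, 77, 76, 78, 80, 76, 77, 77, 76, 76, 78, 78, 77, 78, 76, 76, 79, 78, 77, 78, 76, 75, 75, 76, 76, 76, 75, 73, 75, 78, 75, 76, 74, 76, 76, 76, 76, 76, 77, 77, 76, 75, 75, 75, 75, 74, 75, 77, 75, 75, 79, 77, 76, 75, 76, 75, 73, 71, 71, 76, 76, 75, 74, 76, 76, 75, 77, 72, 75, 75, 76]
219 [78, 80, 78, 79, 76, 78, 79, 77, 78, 78, 79, 76, 75, 73, 72, 75, 77, 79, 77, 79, 76, 74, 76, 76, 76, 74, 75, 74, 75, 76, 77, 77, 76, 74, 77, 75, 77, 75, 71, 72, 69, 71, 74, 72, 74, 73, 72, 72, 71, 74, 74, 74, 73, 74, 74, 75, 74, 73, 76, 75, 75, 72, 74, 76, 74, 73, 76, 73, 74, 72, 73, 76, 74, 70, 73, 71, 74, 77, 75, 76, 74, 75, 77, 72, 72, 72, 73, 75]
```

Emit:
play_rows --pt "-0.15 -0.58 -0.5 -0.5 0.1" --pt "0 0 -1 0 0.1" --pt "0 0 -0.8 0 0.1" --pt "0 0 -0.4 0 0.1" --pt "0 0 0 0 0.1"

```text
clock: 7.05
position: [517.3, -234.8, 21.2]
tcp_rot: [[-0.249, -0.969, -0.002], [-0.969, 0.249, 0.0], [0.0, 0.002, -1.0]]
ft_force: [-1.0, -1.1, -3.0]
width: 26.9
```

Emit:
play_rows --pt "0 0 -0.2 0 0.1" --pt "0 0 -0.1 0 0.1" --pt "0 0 -0.1 0 0.1" --pt "0 0 0 0 0.1"

```text
clock: 7.45
position: [518.1, -235.0, 18.3]
tcp_rot: [[-0.248, -0.969, 0.0], [-0.969, 0.248, 0.0], [-0.0, -0.0, -1.0]]
ft_force: [0.4, 0.0, -1.2]
width: 26.8
```

Emit:
play_rows --pt "0 0 -0.05 0 0.1" --pt "0 0 0 0 0.1" --pt "0 0 0 0 0.35" --pt "0 0 0 0 0.5" --pt "0 0 0 0 0.5"

```text
clock: 7.95
position: [518.4, -235.1, 18.2]
tcp_rot: [[-0.248, -0.969, 0.001], [-0.969, 0.248, -0.0], [0.0, -0.001, -1.0]]
ft_force: [-0.6, 1.0, 0.1]
width: 42.9
```

Emit:
play_rows --pt "0 0 0 0 0.5" --pt "0 0 1 0 0.5" --pt "0 0 2 0 0.5" --pt "0 0 3 0 0.5" --pt "0 0 3 0 0.5"

```text
clock: 8.45
position: [517.8, -235.1, 109.4]
tcp_rot: [[-0.248, -0.969, -0.0], [-0.969, 0.248, -0.0], [0.0, 0.0, -1.0]]
ft_force: [0.5, -0.7, -0.1]
width: 42.5
```

Emit:
play_rows --pt "0 0.5 1 0 0.5" --pt "0.3 3 1 0 0.5" --pt "0.3 3 0 0 0.5" --pt "0 0 0 0 0.3" --pt "0 0 0 0 0"

```text
clock: 8.95
position: [524.0, -169.5, 128.1]
tcp_rot: [[-0.247, -0.969, 0.0], [-0.969, 0.247, -0.0], [0.0, -0.0, -1.0]]
ft_force: [-0.2, -0.1, -0.5]
width: 14.5
```

```bash
python3 - <<'E'
from h import *
c=snap('wrist','w5'); save(c['img'],'w5.png'); o=get_obs()
print(o['position'],o['width'],o['ft_force'])
E
```

```text
[ 523.90057386 -170.01388842  127.89450677] 7.181765397802082 [-0.1674623  -0.05837409  0.90687228]
```

View pics/w5.png

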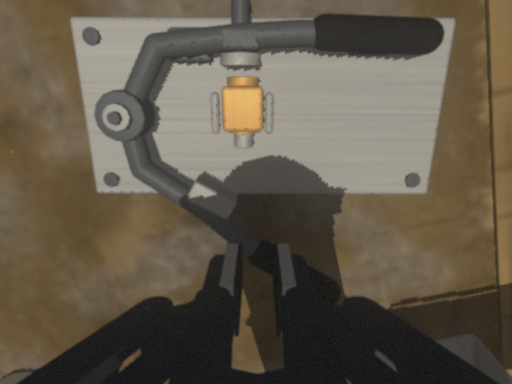

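The nozzle lies straight between the ribs at (243,109), tip at (243,141) facing the swinging handle, and the fingers are clear. Next I'll locate the grip.

```bash
python3 - <<'E'
from h import *
c=load('w5'); a=np.radians(-14.4); x=np.array([np.cos(a),np.sin(a),0]);y=np.array([-x[1],x[0],0]); n=np.array([520,-229,0.])
L=lambda c,px,z:[(round((q-n)@x,1),round((q-n)@y,1)) for q in ray(c,px,z)]
print('noz blk',L(c,[[222,133],[264,133],[224,86],[262,86]],36),'tipend',L(c,[[243.5,147]],24),'ribs',L(c,[[215,112],[269,112]],15))
print('anvil',L(c,[[240,67]],36),'fixed grip',L(c,[[316,34],[442,36]],32),'pivot',L(c,[[117,117]],51))
t=load('top0'); im=t['img']; g=im.max(2)
m=np.zeros(g.shape,np.uint8); m[190:222,238:275]=g[190:222,238:275]<50
k=max(cv2.findContours(m,0,2)[0],key=cv2.contourArea); r=cv2.minAreaRect(k); print(r,cv2.boxPoints(r)); 
print('grip centre',ray(t,[r[0]],30),L(t,[r[0]],30),L(t,cv2.boxPoints(r),30))
E
```

```text
noz blk [(np.float64(12.7), np.float64(11.5)), (np.float64(-16.2), np.float64(11.5)), (np.float64(10.4), np.float64(-19.2)), (np.float64(-14.6), np.float64(-19.2))] tipend [(np.float64(-1.5), np.float64(23.4))] ribs [(np.float64(19.5), np.float64(-0.8)), (np.float64(-20.1), np.float64(-0.8))]
anvil [(np.float64(-0.3), np.float64(-30.9))] fixed grip [(np.float64(-49.1), np.float64(-50.8)), (np.float64(-129.7), np.float64(-49.5))] pivot [(np.float64(77.3), np.float64(-0.6))]
((255.50003051757812, 205.00001525878906), (6.363960266113281, 27.577163696289062), 45.0) [[243.50003 212.50002]
 [263.00003 193.00002]
 [267.50003 197.50002]
 [248.00003 217.00002]]
grip centre [[510.03720988 -95.911973    30.        ]] [(np.float64(-42.7), np.float64(126.4))] [(np.float64(-72.9), np.float64(154.6)), (np.float64(-3.1), np.float64(114.2)), (np.float64(-12.5), np.float64(98.1)), (np.float64(-82.2), np.float64(138.5))]
```

```bash
cat > path.py <<'E'
import numpy as np
a=np.radians(-14.4); x=np.array([np.cos(a),np.sin(a)]);y=np.array([-x[1],x[0]]); n=np.array([520,-229.]);H=n+80*x
def pos(th,u=-172,v=72):
    c,s=np.cos(th),np.sin(th); return H+(u*c+v*s)*x+(-u*s+v*c)*y
E
python3 - <<'E'
from path import *
from bench import get_obs
o=get_obs();print(o['position'],o['width'],o['joint_pos'])
print('hover',pos(.513,v=95),'gap10',pos(.513,v=82))
p=pos(.513)
for th in np.arange(.513,-.21,-.03):
    q=pos(th); print(round(th,3),q.round(1),'d',(q-p).round(1)); p=q
E
```

```text
[ 523.90057386 -170.01388842  127.89450677] 7.181765397802082 [-2.95927432e-02  3.09856676e-01 -8.48553368e-02  1.13854471e-04
 -1.17624866e+00 -2.21066494e-01]
hover [539.07370594 -61.28674866] gap10 [530.0770345  -70.67077248]
0.513 [523.2 -77.9] d [0. 0.]
0.483 [518.1 -80.2] d [-5.1 -2.3]
0.453 [513.  -82.7] d [-5.  -2.5]
0.423 [508.1 -85.3] d [-4.9 -2.6]
0.393 [503.2 -88. ] d [-4.9 -2.8]
0.363 [498.4 -90.9] d [-4.8 -2.9]
0.333 [493.7 -94. ] d [-4.7 -3. ]
0.303 [489.1 -97.1] d [-4.6 -3.2]
0.273 [ 484.6 -100.5] d [-4.5 -3.3]
0.243 [ 480.2 -103.9] d [-4.4 -3.5]
0.213 [ 475.9 -107.5] d [-4.3 -3.6]
0.183 [ 471.8 -111.2] d [-4.2 -3.7]
0.153 [ 467.7 -115. ] d [-4.1 -3.8]
0.123 [ 463.7 -119. ] d [-4. -4.]
0.093 [ 459.9 -123.1] d [-3.8 -4.1]
0.063 [ 456.2 -127.2] d [-3.7 -4.2]
0.033 [ 452.6 -131.5] d [-3.6 -4.3]
0.003 [ 449.1 -135.9] d [-3.5 -4.4]
-0.027 [ 445.8 -140.4] d [-3.3 -4.5]
-0.057 [ 442.6 -145. ] d [-3.2 -4.6]
-0.087 [ 439.6 -149.7] d [-3.  -4.7]
-0.117 [ 436.7 -154.5] d [-2.9 -4.8]
-0.147 [ 433.9 -159.4] d [-2.8 -4.9]
-0.177 [ 431.3 -164.3] d [-2.6 -4.9]
-0.207 [ 428.8 -169.3] d [-2.5 -5. ]
```

Emit:
play_rows --pt "0.3 2.7 0 -7.4 0" --pt "0.4 2.7 0 -7.4 0" --pt "0.4 2.7 0 -7.4 0" --pt "0.4 2.8 0 -7.2 0" --pt "0 0 0 0 0"

```text
clock: 9.5
position: [539.4, -59.5, 127.6]
tcp_rot: [[-0.693, -0.721, -0.0], [-0.721, 0.693, 0.0], [-0.0, 0.0, -1.0]]
ft_force: [-0.1, -1.0, -0.4]
width: -0.0
```

Emit:
play_rows --pt "0 0 -3 0 0" --pt "0 0 -3 0 0" --pt "0 0 -3 0 0" --pt "0 0 -2.2 0 0" --pt "0 0 0 0 0"

```text
clock: 10.0
position: [536.2, -62.4, 12.6]
tcp_rot: [[-0.693, -0.721, -0.007], [-0.721, 0.693, -0.001], [0.005, 0.005, -1.0]]
ft_force: [-0.6, -0.3, -0.3]
width: 0.2
```

```bash
python3 - <<'E'
from h import *
c=snap('wrist','w6'); save(c['img'],'w6.png'); o=get_obs()
print(o['position'],o['width'],o['ft_force'])
E
```

```text
[537.92822362 -62.26470742  14.72867252] -0.21175303172068335 [ 0.33456388 -0.2799689   0.70019349]
```

View pics/w6.png

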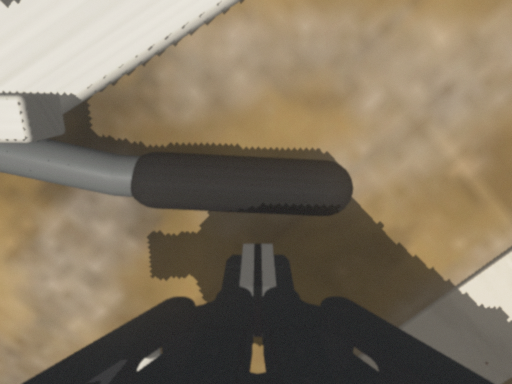

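Fingers are closed beside the grip, parallel and near its middle (grip columns 135-350, row 185). I'll start pushing along the arc.

Emit:
play_rows --pt "-0.4 -0.4 0.1 0 0" --pt "-0.4 -0.4 0 0 0" --pt "-0.3 -0.3 0 0 0" --pt "-0.4 -0.4 0 0 0" --pt "-0.5 -0.25 0 1.7 0"

```text
clock: 10.55
position: [519.1, -78.9, 17.4]
tcp_rot: [[-0.67, -0.742, 0.001], [-0.742, 0.67, 0.0], [-0.001, -0.001, -1.0]]
ft_force: [1.2, 0.8, 0.3]
width: -0.3
```

Emit:
play_rows --pt "-0.5 -0.25 0 1.7 0" --pt "-0.5 -0.26 0 1.7 0" --pt "-0.49 -0.28 0 1.7 0" --pt "-0.48 -0.29 0 1.7 0" --pt "-0.47 -0.3 0 1.7 0"

```text
clock: 11.05
position: [494.7, -92.6, 17.3]
tcp_rot: [[-0.552, -0.834, 0.001], [-0.834, 0.552, 0.0], [-0.001, -0.001, -1.0]]
ft_force: [0.9, -0.7, 0.3]
width: -0.1
```

Emit:
play_rows --pt "-0.46 -0.32 0 1.7 0" --pt "-0.45 -0.33 0 1.7 0" --pt "-0.44 -0.35 0 1.7 0" --pt "-0.43 -0.36 0 1.7 0" --pt "0 0 0 0 0"

```text
clock: 11.55
position: [476.3, -106.3, 17.2]
tcp_rot: [[-0.451, -0.893, 0.0], [-0.893, 0.451, 0.0], [-0.0, -0.0, -1.0]]
ft_force: [0.0, 0.3, 0.8]
width: -0.2
```

```bash
python3 - <<'E'
from h import *
from path import H,x,y
o=get_obs()
for i in range(1):print(o['position'],o['ft_force'])
t=snap('top','top6'); g=t['img'].max(2)
s=snap('scene','s6'); 
save(np.hstack([cv2.resize(t['img'][140:270,220:350],(400,400),interpolation=2),cv2.resize(s['img'][140:220,230:330],(400,320),interpolation=2)[:400] if 0 else cv2.resize(s['img'][140:220,230:310],(400,400),interpolation=2)]),'p6.png')
E
```

```text
[ 476.33266389 -106.31554901   17.16213015] [0.02331735 0.33507805 0.78360055]
```

View pics/p6.png

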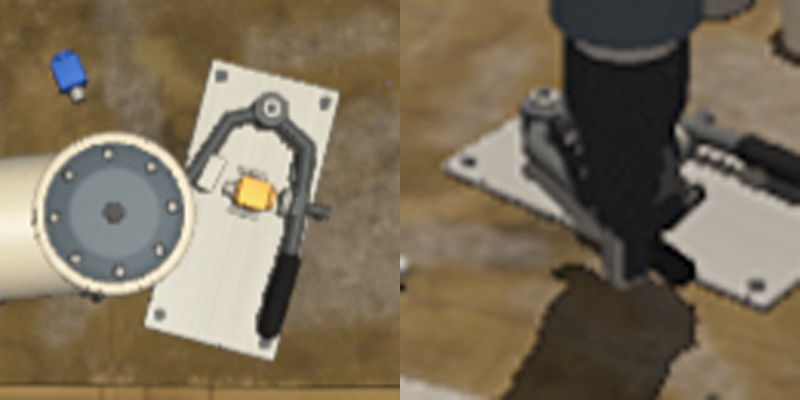

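Left pane: the handle has swung in, and the jaw at (212,172) is now just off the tip at (230,185). Next come smaller steps with force watching.

Emit:
play_rows --pt "-0.21 -0.19 0 0.9 0" --pt "-0.21 -0.19 0 0.9 0" --pt "-0.2 -0.19 0 0.9 0" --pt "-0.2 -0.19 0 0.9 0" --pt "0 0 0 0 0"

```text
clock: 12.15
position: [468.2, -113.8, 16.7]
tcp_rot: [[-0.393, -0.919, -0.0], [-0.919, 0.393, -0.0], [0.0, 0.0, -1.0]]
ft_force: [-0.6, 1.1, -0.4]
width: 0.1
```

Emit:
play_rows --pt "-0.2 -0.2 0 0.9 0" --pt "-0.2 -0.2 0 0.9 0" --pt "0 0 0 0 0"

```text
clock: 12.45
position: [464.2, -117.8, 16.7]
tcp_rot: [[-0.364, -0.931, -0.0], [-0.931, 0.364, -0.0], [0.0, 0.0, -1.0]]
ft_force: [-0.3, -0.1, -0.8]
width: 0.2
```

Emit:
play_rows --pt "-0.19 -0.2 0 0.9 0" --pt "-0.19 -0.2 0 0.9 0" --pt "0 0 0 0 0"

```text
clock: 12.75
position: [460.6, -121.8, 16.8]
tcp_rot: [[-0.335, -0.942, -0.0], [-0.942, 0.335, -0.0], [0.0, 0.0, -1.0]]
ft_force: [0.2, -0.3, -0.2]
width: 0.1
```

Emit:
play_rows --pt "-0.19 -0.21 0 0.9 0" --pt "0 0 0 0 0" --pt "-0.18 -0.21 0 0.9 0" --pt "0 0 0 0 0"

```text
clock: 13.15
position: [456.9, -125.9, 16.8]
tcp_rot: [[-0.305, -0.952, -0.0], [-0.952, 0.305, -0.0], [0.0, 0.0, -1.0]]
ft_force: [-0.2, 0.6, 0.0]
width: 0.0
```

Emit:
play_rows --pt "-0.18 -0.21 0 0.9 0" --pt "0 0 0 0 0"

```text
clock: 13.35
position: [455.1, -128.0, 16.8]
tcp_rot: [[-0.29, -0.957, -0.0], [-0.957, 0.29, -0.0], [0.0, 0.0, -1.0]]
ft_force: [0.9, 0.6, 0.5]
width: 0.2
```

Emit:
play_rows --pt "-0.18 -0.22 0 0.9 0" --pt "0 0 0 0 0"

```text
clock: 13.55
position: [453.3, -130.2, 16.8]
tcp_rot: [[-0.275, -0.961, -0.0], [-0.961, 0.275, -0.0], [0.0, 0.0, -1.0]]
ft_force: [-1.0, 0.2, 0.1]
width: -0.2
```

Emit:
play_rows --pt "-0.18 -0.22 0 0.9 0" --pt "0 0 0 0 0"

```text
clock: 13.75
position: [451.6, -132.5, 16.8]
tcp_rot: [[-0.26, -0.966, -0.0], [-0.966, 0.26, -0.0], [0.0, -0.0, -1.0]]
ft_force: [0.2, 0.4, 0.1]
width: 0.0
```

Emit:
play_rows --pt "-0.17 -0.22 0 0.9 0" --pt "0 0 0 0 0"

```text
clock: 13.95
position: [449.9, -134.6, 16.8]
tcp_rot: [[-0.245, -0.97, -0.0], [-0.97, 0.245, -0.0], [0.0, 0.0, -1.0]]
ft_force: [-0.2, 0.8, -0.2]
width: 0.2
```

Emit:
play_rows --pt "-0.17 -0.22 0 0.9 0" --pt "0 0 0 0 0"

```text
clock: 14.15
position: [448.5, -136.4, 16.8]
tcp_rot: [[-0.23, -0.973, 0.001], [-0.973, 0.23, 0.001], [-0.001, -0.001, -1.0]]
ft_force: [0.9, 4.1, -0.4]
width: 0.3
```

Emit:
play_rows --pt "-0.12 -0.16 0 0.6 0" --pt "0 0 0 0 0"

```text
clock: 14.35
position: [447.7, -137.6, 16.8]
tcp_rot: [[-0.22, -0.976, 0.001], [-0.976, 0.22, 0.001], [-0.002, -0.001, -1.0]]
ft_force: [1.9, 5.7, -1.1]
width: -0.5
```

Emit:
play_rows --pt "-0.12 -0.16 0 0.6 0" --pt "0 0 0 0 0"

```text
clock: 14.55
position: [446.9, -138.7, 16.9]
tcp_rot: [[-0.21, -0.978, 0.002], [-0.978, 0.21, 0.002], [-0.002, -0.002, -1.0]]
ft_force: [2.4, 8.4, -1.1]
width: -0.4
```

Emit:
play_rows --pt "-0.12 -0.16 0 0.6 0" --pt "0 0 0 0 0"

```text
clock: 14.75
position: [446.0, -139.9, 16.9]
tcp_rot: [[-0.199, -0.98, 0.003], [-0.98, 0.199, 0.002], [-0.003, -0.002, -1.0]]
ft_force: [2.8, 10.3, -1.3]
width: 0.1
```

Emit:
play_rows --pt "-0.11 -0.16 0 0.6 0" --pt "0 0 0 0 0"

```text
clock: 14.95
position: [445.1, -141.2, 16.9]
tcp_rot: [[-0.189, -0.982, 0.003], [-0.982, 0.189, 0.003], [-0.003, -0.003, -1.0]]
ft_force: [2.3, 11.9, -1.0]
width: 0.1
```

Emit:
play_rows --pt "-0.11 -0.16 0 0.6 0" --pt "0 0 0 0 0"

```text
clock: 15.15
position: [443.9, -142.9, 16.9]
tcp_rot: [[-0.179, -0.984, 0.003], [-0.984, 0.179, 0.003], [-0.003, -0.002, -1.0]]
ft_force: [4.0, 11.1, -0.3]
width: -0.1
```

Emit:
play_rows --pt "0 0 0 0 0"

```text
clock: 15.25
position: [443.9, -142.9, 16.9]
tcp_rot: [[-0.179, -0.984, 0.003], [-0.984, 0.179, 0.003], [-0.003, -0.002, -1.0]]
ft_force: [3.0, 10.8, -1.5]
width: -0.0
```

Past the peak; the force is now falling.

Emit:
play_rows --pt "-0.1 -0.16 0 0.6 0" --pt "0 0 0 0 0"

```text
clock: 15.45
position: [442.4, -145.1, 16.8]
tcp_rot: [[-0.168, -0.986, 0.002], [-0.986, 0.168, 0.002], [-0.002, -0.001, -1.0]]
ft_force: [1.6, 7.1, -0.8]
width: 0.2
```

Emit:
play_rows --pt "-0.1 -0.16 0 0.6 0" --pt "0 0 0 0 0"

```text
clock: 15.65
position: [440.4, -148.0, 16.8]
tcp_rot: [[-0.157, -0.988, -0.0], [-0.988, 0.157, -0.0], [0.0, 0.0, -1.0]]
ft_force: [0.7, 0.2, -0.1]
width: 0.3
```

Emit:
play_rows --pt "-0.1 -0.16 0 0.6 0" --pt "0 0 0 0 0"

```text
clock: 15.85
position: [439.1, -149.9, 16.7]
tcp_rot: [[-0.147, -0.989, -0.001], [-0.989, 0.147, -0.0], [0.001, 0.001, -1.0]]
ft_force: [0.7, 0.8, -0.8]
width: -0.2
```

Emit:
play_rows --pt "-0.1 -0.16 0 0.6 0" --pt "0 0 0 0 0"

```text
clock: 16.05
position: [438.3, -151.3, 16.8]
tcp_rot: [[-0.137, -0.991, -0.0], [-0.991, 0.137, -0.0], [0.0, 0.0, -1.0]]
ft_force: [-0.8, 0.9, -0.6]
width: 0.1
```

The force has given way and stays near zero over 5 mm more travel, so it has clicked. I'll retreat and check.

Emit:
play_rows --pt "0.1 0.8 0 0 0" --pt "0.3 1.5 0 0 0" --pt "0.3 2 0 0 0" --pt "0 0 3 0 0" --pt "0 0 4 0 0"

```text
clock: 16.55
position: [443.9, -107.1, 86.0]
tcp_rot: [[-0.136, -0.991, -0.005], [-0.991, 0.136, -0.0], [0.001, 0.005, -1.0]]
ft_force: [1.6, -0.2, 0.7]
width: -0.2
```

Emit:
play_rows --pt "1.5 -0.5 3 0 0" --pt "2 -0.5 2 -3 0" --pt "2 -0.5 0 -3 0" --pt "0 0 0 0 0" --pt "0 0 0 0 0"

```text
clock: 17.05
position: [500.1, -122.6, 136.2]
tcp_rot: [[-0.24, -0.971, -0.001], [-0.971, 0.24, 0.0], [0.0, 0.001, -1.0]]
ft_force: [-0.5, 0.2, -0.5]
width: -0.4
```

```bash
python3 - <<'E'
from h import *
from path import n,x,y
c=snap('wrist','w7'); o=get_obs();print(o['position'],o['ft_force'])
save(c['img'],'w7.png'); print(proj(c,[[520,-229,20]]))
E
```

```text
[ 499.73715226 -122.62273419  136.17174636] [-0.85343324  0.35201199  0.08635898]
[[192.49529269  54.95949662]]
```

View pics/w7.png

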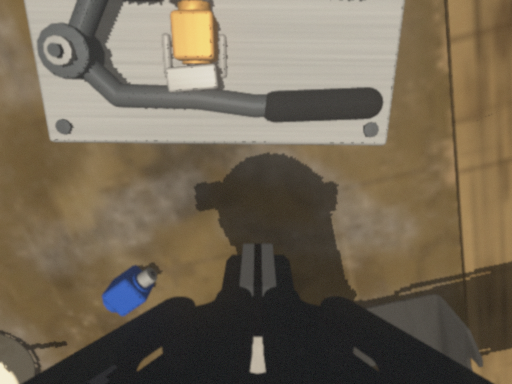

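Wrist view: the nozzle lies straight between the ribs at (192,35) against the anvil. The jaw face at row ~66 is only about 3 mm from the block front at row ~62. Here is one numeric check, then I'll hand in.

```bash
python3 - <<'E'
from h import *
from path import n,x,y
c=load('w7'); hsv=cv2.cvtColor(c['img'],cv2.COLOR_RGB2HSV)
m=((hsv[...,1]>110)&(hsv[...,0]>10)&(hsv[...,0]<28)).astype(np.uint8); m[75:]=0;m[:12]=0;m[:,:150]=0;m[:,235:]=0
k=max(cv2.findContours(m,0,2)[0],key=cv2.contourArea); r=cv2.minAreaRect(k); b=cv2.boxPoints(r)
L=lambda px,z:[((q[:2]-n)@x,(q[:2]-n)@y) for q in ray(c,px,z)]
print(r,np.round(L(b,36),1)); print('jaw face top edge', np.round(L([[168,67],[215,66]],40),1))
import bench; print(bench.close_job())
E
```

```text
((193.0, 37.5), (51.0, 44.0), 90.0) [[  9.6 -24.1]
 [-18.5 -24.4]
 [-17.5   5.9]
 [ 11.8   6.2]]
jaw face top edge [[ 13.    8.9]
 [-18.    8. ]]
the job is handed in; nothing more can be done
None
```

The brass nozzle is in the nest with its steel tip towards the swinging handle, and every sign is that the tip clicked home. The job is handed in; it reports no verdict. At hand-in the robot's clock was about 17 s of the 64 s allowed.

**Placing:** I carried the nozzle in front of the high plate, set it down between the ribs and let go. A picture before squeezing showed it straight, with the tip still proud.

**Squeeze:** I pushed the grip with closed fingers in small steps. The force climbed to about 12 N at the grip, roughly 27 N at the jaw by my geometry. It then fell to about zero and stayed there over a further 5 mm or so. I stopped there and backed the arm clear.

**Last checks:**
- **Position along the nest:** the front of the block is at about y = +6 mm in the nest frame, so the nozzle centre is at about -12 mm, against the anvil.
- **Angle:** it lies straight to within a degree or two.
- **Tip:** the jaw face is only 2 to 3 mm from the block, which fits the 3 mm the tip stands proud when home. I could not read the tip travel itself.
- **Sideways position:** the block measured about 3.5 mm off the nest centre in x. I put most of that down to camera offset, since earlier views showed a similar shift of 1.5 to 2 mm and the ribs only leave about 3 mm of play. It is still inside the 6 mm limit.
- **Surroundings:** nothing around the press was touched by any force reading or picture I took. I did not re-measure the cup, tin, bottle or coil at the end.

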